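# Line up pivot bushes by size in a divided shelf bin

## Task

Put the four collared steel bushes away in the long divided yellow bin, lined up in order of size, one to a compartment: the smallest in the shortest compartment at the label end, then each next size along, up to the largest in the longest compartment, each standing on its collar flat on the compartment floor. Leave the linkage ball and the spanner where they lie.

Things in the scene. Friction and masses are not known exactly. Their poses are not given: they have to be found in the camera images.
- bush1: The smallest of the four plain steel collared bushes, loose on the bench: a tube 28 mm in outside diameter with a 16 mm bore, 40 mm tall over all, with a round collar 40 mm in diameter and 6 mm thick at its foot; about 0.16 kg. It starts standing on its collar. Origin: centre of the collar's underside; z along the bore, up when it stands on its collar.
- bush2: The second smallest of the four plain steel collared bushes, loose on the bench: a tube 36 mm in outside diameter with a 24 mm bore, 50 mm tall over all, with a round collar 50 mm in diameter and 6 mm thick at its foot; about 0.27 kg. It starts standing on its collar. Origin: centre of the collar's underside; z along the bore, up when it stands on its collar.
- bush3: The second largest of the four plain steel collared bushes, loose on the bench: a tube 46 mm in outside diameter with a 34 mm bore, 60 mm tall over all, with a round collar 60 mm in diameter and 7 mm thick at its foot; about 0.42 kg. It starts standing on its collar. Origin: centre of the collar's underside; z along the bore, up when it stands on its collar.
- bush4: The largest of the four plain steel collared bushes, loose on the bench: a tube 56 mm in outside diameter with a 42 mm bore, 70 mm tall over all, with a round collar 70 mm in diameter and 7 mm thick at its foot; about 0.67 kg. It starts standing on its collar. Origin: centre of the collar's underside; z along the bore, up when it stands on its collar.
- pocket1: Compartment 1 of 4, counted from the label end, of the long yellow divided bin: flat floor with a black rubber liner, 60 mm long (x) by 132 mm wide (y) inside. The shortest, at the label end: outside it the bin has a sloping plate with a white paper label, reaching 28 mm out. Origin: centre of the liner's top, 4 mm above the bench; x points along the bin away from the label end, y across it, z up.
- pocket2: Compartment 2 of 4, counted from the label end, of the long yellow divided bin: flat floor with a black rubber liner, 70 mm long (x) by 132 mm wide (y) inside. All outer walls of the bin rise 41 mm above the liners, its grey dividers 35 mm; walls and dividers are 3 mm thick. Origin: centre of the liner's top, 4 mm above the bench; x points along the bin away from the label end, y across it, z up.
- pocket3: Compartment 3 of 4, counted from the label end, of the long yellow divided bin: flat floor with a black rubber liner, 80 mm long (x) by 132 mm wide (y) inside. The bin is 315 mm long, 138 mm wide and 45 mm high, fixed, and may lie at any angle on the bench. Origin: centre of the liner's top, 4 mm above the bench; x points along the bin away from the label end, y across it, z up.
- pocket4: Compartment 4 of 4, counted from the label end, of the long yellow divided bin: flat floor with a black rubber liner, 90 mm long (x) by 132 mm wide (y) inside. The longest, at the end away from the label. Origin: centre of the liner's top, 4 mm above the bench; x points along the bin away from the label end, y across it, z up.
- linkball: Bystander: a dark steel tractor linkage ball, 56 mm in diameter and 45 mm high between its flat ends, with a 28 mm bore, standing on the bench. Origin: centre of its lower flat.
- spanner: Bystander: a steel spanner 200 mm long lying flat on the bench. Origin: centre of its underside; x along it.
There are look-alikes about, which are no part of the job. What is shaped like the bush3 but pink, red or turquoise is not meant.

How it is judged:
By the outcome, as a careful person would: the job done as asked, in the order asked, and still so for the second after the job is handed in, with the robot touching nothing.
It also fails if it takes over 112 s, if anything falls off the work surface, if the arm or the gripper's body presses on something with over 40 N, if the wrist force passes 120 N, or if a joint passes its speed limit or range.

## Robot

A 6-joint arm with a two-finger parallel gripper is mounted at the origin on the work surface. World frame = base frame: x ahead of the robot, y to its left, z up, the work surface at z = 0. Lengths are in m, angles in degrees, forces in N, time in s.
With the tool pointing down it reaches from about 0.35 to 0.725 m from the base axis. Payload 4.3 kg.
Tool frame: the origin (TCP) lies at the very end of the fingers, on their centre line; the grasp point (between the pads) lies 19 mm behind it (arm.hold_point_z is the distance from the TCP to the grasp point, in m); z points along the fingers, y is the line along which they close (so a half turn about z gives the same grasp; the last joint's range is limited). The gripper opens to 85 mm and grips with 20 to 120 N. Pads are 22 mm wide; open, the fingers measure 114 mm over their backs; the gripper's body (76 mm by 85 mm) begins 54 mm behind the grasp point. The pads swing forward as they close: fully open they stand 13 mm farther back than shut.
Start: joints at [-81.549, 21.618, 4.641, 73.018, 0, 83.68], TCP at [0.147, -0.556, 0.231] pointing down, gripper open.
Joint ranges: [-156.06, 156.06], [-48.1, 94.91], [-58.44, 69.94], [-101.28, 121.22], [-78.64, 73.56], [-180, 180]. Speed limits (degrees/s): [147.25, 147.25, 180, 180, 180, 180].

## Interface

Orientations are given as [roll, pitch, yaw] about the fixed x, y, z axes, in that order (R = Rz(yaw) Ry(pitch) Rx(roll)).
In Python, from station import arm gives the robot as it stands.
- The arm moves only by the tool servo_tool, never from a script. Its arguments are lists of equal length, an entry for each row: "translation": the shift along the world's x, y, z in units of 40 mm (1.0 is 40 mm), a list of three; "twist": the turn about the world's z in units of 180 degrees (1.0 is 180 degrees). In form: {"translation": [[tx, ty, tz], ...], "twist": [twist, ...]}. A call has 1 to 20 rows; each row shifts and turns the commanded pose from where the row before left it; what a row does not reach is not made up. A row lasts 1/10 s, in which the tool goes at most 50 mm and 8.59 degrees, less where a joint would pass 70% of its speed; a pose out of reach is approached as far as the arm can. A call with a number of a shift or a turn outside -1 to 1 is refused whole. A call with a gripper value outside its range is refused whole. "hand" is the opening, from -1 (shut) to 1 (fully open), set as the call begins (left out, the last holds). The fingers move at their own pace and stop on an object; "grip_force" is the grip in N (left out, the last holds). Time passes only in rows, so rows that do not move let the fingers close. It gives the time, the measured TCP pose, the force, the opening and the grip force at its end, in the units of the state.
- arm.read_state(): the state, without advancing time (a new reading comes with each control period).
- arm.capture(name): name is "side" or "top"; returns the picture (400x640x3 uint8, red, green, blue); there is no depth.
- arm.calibration(name): a dict with "mtx" (3x3 intrinsics, pixels), "R" (3x3) and "t" (3): a world point X has camera coordinates R X + t. Camera axes: x right, y down, z forward; pixel columns grow to the right and rows downward; lengths in m; the calibration is good to about 2 mm. A picture is of the moment at which its call begins. calibration takes no time and is no camera call.
- arm.sign_off(): hands the job in; it is judged then, once.
Trained networks look in the newest picture that a camera, given by its name, has taken for a name from the list of things; names that differ only in an ending like _2 or _b are one class to them, and where a whole thing is asked for, a point or a joint stands for the part that bears it (a point fixed in the world has none). Each returns a list of dicts, best first, with "confidence" (0 to 1); they miss things now and then, are a little off and sometimes report something else, mostly with a low value. They report only what shows in the picture. A call takes as long as a camera call. They do not tell look-alikes from the thing itself.
- arm.trace(camera, query): "region" (400x640 bool, what is visible of it).
- arm.place_of(camera, query): "location" ([x, y, z] in m, in world coordinates, good to about 4 mm: a listed point, or the origin of a listed thing).
The state is a dict: "t": time; "joint_pos": joint angles; "joint_vel": joint speeds; "effort": joint torques, N m; "position": TCP position; "tool_rot": TCP orientation; "force": force on the tool from outside, world axes, zero at the start; "ft_torque": the same for the moment, N m; "opening": finger opening in m; "grasp_force": force on a finger pad.
Only numpy, scipy, OpenCV 4.12 (cv2) and the standard library are available. Lean on these libraries where they do the work, as an engineer would, in place of code of your own. Each camera call takes 0.05 s, during which the arm holds its last target. There are 200 camera calls.

## Working session

There is one attempt and no reset: what is moved stays moved. The work goes in short steps, Python scripts to look and compute and a tool call to move; the robot and the scene stay as the last step left them, time stands still between calls to the robot, and variables do not carry over. Pictures are saved under pics/ and viewed, at most 14 in all, crops included, and the job is handed in when it is done.

Besides the shell and the picture viewer there is one more tool, called after "Emit:" as name([rows], argument=value, ...), one row to a line, values as JSON. servo_tool: Moves the arm, as the interface text tells. Shifts and turns lie within -1 to 1; 1 stands for 40 mm of shift or 180 degrees of turn. Its arguments: {"type":"object","properties":{"translation":{"type":"array","items":{"type":"array","items":{"type":"number","minimum":-1,"maximum":1}}},"twist":{"type":"array","items":{"type":"number","minimum":-1,"maximum":1}},"hand":{"type":"number"},"grip_force":{"type":"number"}},"required":["translation","twist"]}

```bash
mkdir -p pics; ls; python3 - <<'E'
from station import arm
import cv2, numpy as np
for c in ("top","side"):
    im=arm.capture(c); cv2.imwrite(f"pics/{c}0.png",im[...,::-1])
    cal=arm.calibration(c); print(c,"campos",(-cal["R"].T@cal["t"]).round(3))
    for q in ["bush1","bush2","bush3","bush4","pocket1","pocket2","pocket3","pocket4","linkball","spanner"]:
        K=cal["mtx"]
        for d in arm.place_of(c,q)[:4]:
            X=np.array(d["location"]); p=K@(cal["R"]@X+cal["t"]); print(q,round(d["confidence"],2),X.round(3),(p[:2]/p[2]).round())
print(arm.read_state())
E
```

```text
pics
top campos [ 0.449 -0.061  1.031]
bush1 0.88 [ 0.724 -0.28  -0.001] [397. 173.]
bush1 0.82 [ 0.613 -0.23   0.003] [380. 210.]
bush1 0.77 [ 0.451 -0.077 -0.003] [326. 267.]
bush1 0.77 [ 0.802 -0.219 -0.004] [375. 147.]
bush2 0.88 [ 0.724 -0.28  -0.001] [397. 173.]
bush2 0.82 [ 0.613 -0.23   0.003] [380. 210.]
bush2 0.77 [ 0.451 -0.077 -0.003] [326. 267.]
bush2 0.77 [ 0.802 -0.219 -0.004] [375. 147.]
bush3 0.88 [ 0.724 -0.28  -0.001] [397. 173.]
bush3 0.82 [ 0.613 -0.23   0.003] [380. 210.]
bush3 0.77 [ 0.451 -0.077 -0.003] [326. 267.]
bush3 0.77 [ 0.802 -0.219 -0.004] [375. 147.]
bush4 0.88 [ 0.724 -0.28  -0.001] [397. 173.]
bush4 0.82 [ 0.613 -0.23   0.003] [380. 210.]
bush4 0.77 [ 0.451 -0.077 -0.003] [326. 267.]
bush4 0.77 [ 0.802 -0.219 -0.004] [375. 147.]
pocket1 0.89 [0.506 0.309 0.002] [190. 244.]
pocket1 0.75 [ 0.531  0.167 -0.002] [241. 236.]
pocket1 0.67 [0.517 0.25  0.01 ] [210. 241.]
pocket1 0.62 [0.55  0.082 0.005] [270. 230.]
pocket2 0.89 [0.506 0.309 0.002] [190. 244.]
pocket2 0.75 [ 0.531  0.167 -0.002] [241. 236.]
pocket2 0.67 [0.517 0.25  0.01 ] [210. 241.]
pock
[... 2123 characters left out ...]
0.166 0.007] [242. 185.]
{'t': 1.1, 'joint_pos': array([-8.15507262e+01,  2.16178463e+01,  4.64119296e+00,  7.30187127e+01,
       -1.35988432e-03,  8.36829171e+01]), 'joint_vel': array([-0.05564523, -0.03120876, -0.07465716, -0.04386119,  0.01698726,
       -0.08240184]), 'effort': array([-2.69778184e-04, -4.63532567e+01,  2.70159566e+01,  4.43878198e-04,
        8.87827326e-06, -2.41951227e-06]), 'position': array([ 0.1465836 , -0.556033  ,  0.23132947]), 'tool_rot': array([1.79995544e+02, 1.86151163e-03, 1.47663566e+01]), 'force': array([-0.00568115,  0.09956401, -0.18138535]), 'ft_torque': array([-0.00295547, -0.04490855, -0.00152149]), 'grasp_force': 0.0, 'opening': 0.08535644171359405}
```

View pics/top0.png

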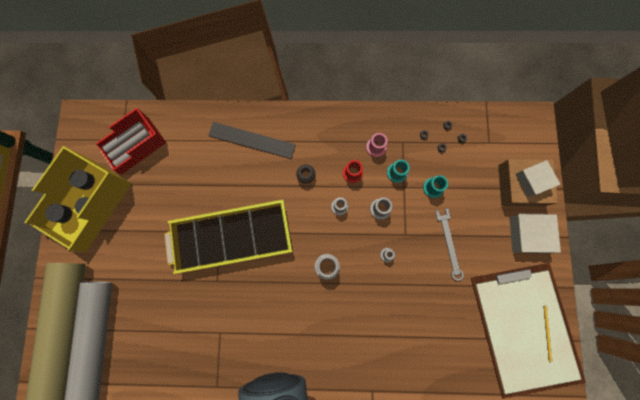

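View pics/side0.png

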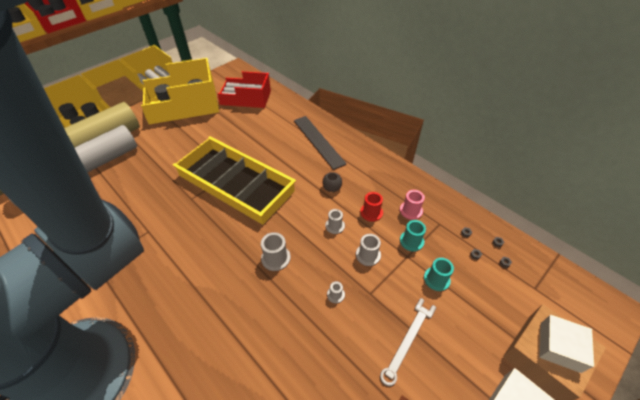

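The top view shows the plain bushes as follows: largest at (326,267), second largest at (382,208), second smallest at (340,206), smallest at (388,256). The bin's label end is at its left (170,248). The pink, red and turquoise ones are look-alikes. Next I'll average repeated measurements and check them against the known geometry.

```bash
cat > m.py <<'E'
from station import arm
import numpy as np
def look(q,n=4,cams=("top","side")):
    """cluster (30 mm) place_of results of n pictures a camera"""
    P=[]
    for c in cams:
        for _ in range(n):
            arm.capture(c)
            P+=[(c,np.array(d["location"])) for d in arm.place_of(c,q) if d["confidence"]>.3]
    cl=[]
    for c,X in P:
        for k in cl:
            if np.linalg.norm(k[0][1][:2]-X[:2])<.03: k.append((c,X)); break
        else: cl.append([(c,X)])
    out=[]
    for k in cl:
        m={c:np.mean([x for d,x in k if d==c],0).round(4) for c in cams if any(d==c for d,_ in k)}
        out.append((len(k),np.mean([x for _,x in k],0).round(4),m))
    return out
E
python3 - <<'E'
from m import *
import cv2
for n,X,m in look("bush1"): print(n,X,{c:v[:2] for c,v in m.items()})
P=[]
for n,X,m in look("pocket1"): print(n,X,{c:v[:2] for c,v in m.items()}); P.append((n,X))
P=np.array([x for n,x in P if n>=4 ]); P=P[np.argsort(-P[:,1])]
if len(P)==4:
    s=np.array([0,68,146,234])-112.; s/=1000; c=P[:,:2].mean(0); 
    d=(s[:,None]*(P[:,:2]-c)).sum(0); print("scale",np.linalg.norm(d)/(s**2).sum()); d/=np.linalg.norm(d)
    print("axis deg",np.degrees(np.arctan2(d[1],d[0]))); print((c+s[:,None]*d).round(4))
for c in("top","side"):
    im=arm.capture(c); x,y,w,h=(300,150,160,140) if c=="top" else (230,170,240,150)
    k=cv2.resize(im[y:y+h,x:x+w],None,fx=3 if c=="side" else 4,fy=3 if c=="side" else 4,interpolation=cv2.INTER_CUBIC); cv2.imwrite(f"pics/{c}1.png",k[...,::-1])
E
```

```text
8 [ 6.155e-01 -2.259e-01  5.000e-04] {'top': array([ 0.6142, -0.2266]), 'side': array([ 0.6168, -0.2252])}
8 [ 0.7228 -0.1498 -0.0017] {'top': array([ 0.7228, -0.1508]), 'side': array([ 0.7227, -0.1487])}
8 [ 7.240e-01 -2.781e-01 -6.000e-04] {'top': array([ 0.7227, -0.2798]), 'side': array([ 0.7252, -0.2764])}
1 [0.5203 0.2474 0.007 ] {'top': array([0.5203, 0.2474])}
8 [ 0.8018 -0.2188 -0.001 ] {'top': array([ 0.8   , -0.2189]), 'side': array([ 0.8037, -0.2187])}
8 [ 0.6812 -0.3798 -0.001 ] {'top': array([ 0.6801, -0.3807]), 'side': array([ 0.6824, -0.3788])}
8 [ 0.4868 -0.2456 -0.0005] {'top': array([ 0.4853, -0.2478]), 'side': array([ 0.4883, -0.2433])}
8 [ 0.4529 -0.0775 -0.0016] {'top': array([ 0.4538, -0.0767]), 'side': array([ 0.4521, -0.0782])}
7 [ 0.6235 -0.112  -0.0008] {'top': array([ 0.6233, -0.1126]), 'side': array([ 0.6236, -0.1116])}
7 [0.5351 0.1661 0.0032] {'top': array([0.5338, 0.1684]), 'side': array([0.5361, 0.1644])}
8 [0.5056 0.3109 0.002 ] {'top': array([0.5061, 0.3093]), 'side': array([0.5052, 0.3125])}
8 [0.5522 0.084  0.0044] {'top': array([0.5518, 0.0843]), 'side': array([0.5527, 0.0837])}
8 [0.5194 0.2471 0.0065] {'top': array([0.518 , 0.2484]), 'side': array([0.5208, 0.2458])}
1 [ 4.854e-01 -2.451e-01 -1.000e-04] {'top': array([ 0.4854, -0.2451])}
1 [ 0.4507 -0.0765 -0.0016] {'side': array([ 0.4507, -0.0765])}
scale 0.9964600988272269
axis deg -78.46571839643728
[[0.5057 0.3118]
 [0.5193 0.2451]
 [0.5349 0.1687]
 [0.5525 0.0825]]
```

View pics/top1.png

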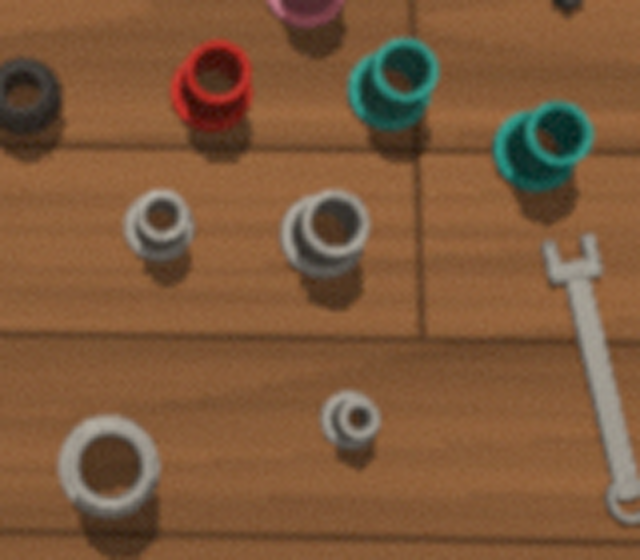

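The crop confirms the identities: bush4 at crop (108,466), bush1 (350,420), bush2 (160,225) and bush3 (325,233). The bin's fitted pitch matches the given sizes within 0.4 %, with its axis at -78.5°. I'll hold one tool yaw of about 101.5° throughout.

Emit:
servo_tool([
  [0.42,0.39,-0.12],
  [0.42,0.39,-0.12],
  [0.42,0.39,-0.12],
  [0.42,0.39,-0.12],
  [0.42,0.39,-0.12],
  [0.42,0.39,-0.12],
  [0.42,0.39,-0.12],
  [0.42,0.39,-0.12],
  [0.42,0.39,-0.12],
  [0.42,0.39,-0.12],
  [0.42,0.39,-0.12],
  [0.42,0.39,-0.12],
  [0.42,0.39,-0.12],
  [0.42,0.39,-0.12],
  [0.42,0.39,-0.12],
  [0.42,0.39,-0.12],
  [0.42,0.39,-0.12],
  [0.42,0.39,-0.12],
  [0.42,0.39,-0.12],
  [0.42,0.39,-0.12],
], twist=[0.024,0.024,0.024,0.024,0.024,0.024,0.024,0.024,0.024,0.024,0.024,0.024,0.024,0.024,0.024,0.024,0.024,0.024,0.024,0.024], hand=1, grip_force=40)

```text
t: 4.8
position: [0.4833, -0.2434, 0.1352]
tool_rot: [180.0, 0.0, 101.3]
force: [0.1, -0.8, -0.4]
opening: 0.0856
grasp_force: 0.0
```

Emit:
servo_tool([
  [0.11,-0.04,-0.28],
  [0,0,-0.28],
  [0,0,-0.28],
  [0,0,-0.28],
  [0,0,-0.28],
  [0,0,-0.28],
  [0,0,-0.28],
  [0,0,-0.28],
  [0,0,-0.28],
  [0,0,-0.28],
  [0,0,-0.28],
  [0,0,0],
  [0,0,0],
], twist=[0,0,0,0,0,0,0,0,0,0,0,0,0])

```text
t: 6.1
position: [0.4868, -0.2455, 0.0118]
tool_rot: [-180.0, -0.0, 101.2]
force: [0.5, -1.2, -0.5]
opening: 0.0853
grasp_force: 0.0
```

Emit:
servo_tool([
  [0,0,0],
  [0,0,0],
  [0,0,0],
  [0,0,0],
  [0,0,0],
  [0,0,0],
  [0,0,0],
  [0,0,0],
  [0,0,0],
  [0,0,0],
  [0,0,0],
  [0,0,0],
], twist=[0,0,0,0,0,0,0,0,0,0,0,0], hand=-1)

```text
t: 7.3
position: [0.4874, -0.2459, 0.0127]
tool_rot: [180.0, 0.0, 101.2]
force: [0.5, 1.0, 5.2]
opening: 0.0262
grasp_force: 39.7
```

Emit:
servo_tool([
  [0,0,0.1],
  [0,0,0.4],
  [0,0,0.5],
  [0,0,0.5],
  [0,0,0.5],
  [0,0,0.5],
  [0,0,0.5],
  [0,0.3,0],
  [0.02,0.55,0],
  [0.02,0.55,0],
  [0.02,0.55,0],
  [0.02,0.55,0],
  [0.02,0.55,0],
  [0.02,0.55,0],
  [0.02,0.55,0],
  [0.02,0.55,0],
  [0.02,0.55,0],
  [0.02,0.55,0],
  [0.02,0.55,0],
  [0.02,0.55,0],
], twist=[0,0,0,0,0,0,0,0,0,0,0,0,0,0,0,0,0,0,0,0])

```text
t: 9.3
position: [0.4949, 0.0321, 0.1305]
tool_rot: [-179.8, -0.1, 101.2]
force: [-0.4, 0.2, -1.7]
opening: 0.0262
grasp_force: 39.4
```

Emit:
servo_tool([
  [0.02,0.55,0],
  [0.02,0.55,0],
  [0.02,0.55,0],
  [0.02,0.55,0],
  [0.02,0.55,0],
  [0.02,0.55,0],
  [0.02,0.55,0],
  [0.02,0.55,0],
  [0.02,0.55,0],
  [0.02,0.55,0],
  [0.02,0.55,0],
  [0.02,0.55,0],
  [0,0.4,0],
  [0,0,0],
  [0,0,0],
], twist=[0,0,0,0,0,0,0,0,0,0,0,0,0,0,0])

```text
t: 10.8
position: [0.5053, 0.3102, 0.1312]
tool_rot: [-179.9, 0.1, 101.2]
force: [0.3, -0.2, -0.9]
opening: 0.0266
grasp_force: 39.5
```

```bash
python3 - <<'E'
from station import arm
import cv2
s=arm.read_state();print(s["position"],s["tool_rot"],s["opening"],s["joint_pos"])
im=arm.capture("side"); cv2.imwrite("pics/s2.png",im[...,::-1])
E
```

```text
[0.50532006 0.31015367 0.13121695] [-1.79910445e+02  5.80717311e-02  1.01211429e+02] 0.026571583660946373 [ 2.54300520e+01  2.63216218e+01 -3.23464302e+00  6.05448101e+01
 -3.42960357e-02  1.04218699e+02]
```

View pics/s2.png

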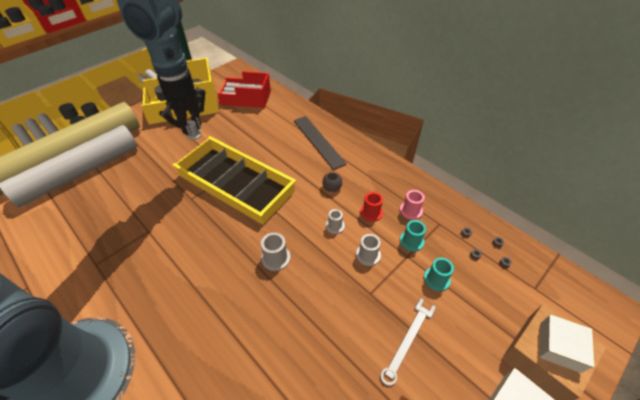

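The side view shows bush1 held upright at (193,128), above the label-end compartment. Lowering it now.

Emit:
servo_tool([
  [0,0.02,-0.3],
  [0,0,-0.5],
  [0,0,-0.5],
  [0,0,-0.5],
  [0,0,-0.5],
  [0,0,-0.3],
  [0,0,-0.1],
  [0,0,-0.06],
  [0,0,-0.06],
  [0,0,-0.03],
  [0,0,0],
], twist=[0,0,0,0,0,0,0,0,0,0,0])

```text
t: 11.95
position: [0.5066, 0.3114, 0.0186]
tool_rot: [179.9, -0.0, 101.2]
force: [-0.0, -0.8, -0.7]
opening: 0.026
grasp_force: 39.5
```

Emit:
servo_tool([
  [0,0,-0.03],
  [0,0,-0.03],
  [0,0,0],
], twist=[0,0,0])

```text
t: 12.25
position: [0.5066, 0.3114, 0.0167]
tool_rot: [179.9, -0.0, 101.2]
force: [-2.1, -0.4, 3.5]
opening: 0.0262
grasp_force: 40.0
```

Emit:
servo_tool([
  [0,0,0],
  [0,0,0],
  [0,0,0],
  [0,0,0],
  [0,0,0],
  [0,0,0.2],
  [0,0,0.4],
  [0,0,0.5],
  [0,0,0.5],
  [0,0,0.5],
  [0,0,0.4],
], twist=[0,0,0,0,0,0,0,0,0,0,0], hand=0.3)

```text
t: 13.35
position: [0.5067, 0.3114, 0.1177]
tool_rot: [179.9, -0.0, 101.2]
force: [0.5, -0.4, -0.2]
opening: 0.0558
grasp_force: 0.0
```

Emit:
servo_tool([
  [0.14,-0.53,0],
  [0.15,-0.53,0],
  [0.15,-0.53,0],
  [0.15,-0.53,0],
  [0.15,-0.53,0],
  [0.15,-0.53,0],
  [0.15,-0.53,0],
  [0.15,-0.53,0],
  [0.15,-0.53,0],
  [0.15,-0.53,0],
  [0.15,-0.53,0],
  [0.15,-0.53,0],
  [0.15,-0.53,0],
  [0.15,-0.53,0],
  [0.15,-0.53,0],
  [0.15,-0.53,0],
  [0.15,-0.53,0],
  [0.15,-0.53,0],
  [0.15,-0.53,0],
  [0.1,-0.51,0],
], twist=[0,0,0,0,0,0,0,0,0,0,0,0,0,0,0,0,0,0,0,0], hand=0.8)

```text
t: 15.35
position: [0.6243, -0.1131, 0.1163]
tool_rot: [180.0, 0.0, 101.2]
force: [-0.2, 0.1, 0.3]
opening: 0.0771
grasp_force: 0.0
```

```bash
python3 - <<'E'
from m import *
import cv2
im=arm.capture("side"); k=cv2.resize(im[120:320,150:450],None,fx=2.5,fy=2.5,interpolation=cv2.INTER_CUBIC); cv2.imwrite("pics/s3.png",k[...,::-1])
s=arm.read_state();print(s["t"],s["position"],s["tool_rot"],s["opening"])
for n,X,m in look("bush1",2): print(n,X)
E
```

```text
15.4 [ 0.62485823 -0.11666189  0.11624742] [179.94621422   0.18238603 100.99965592] 0.07680631366479733
4 [ 6.154e-01 -2.267e-01  6.000e-04]
3 [ 0.725  -0.2775 -0.0018]
4 [ 0.6815 -0.3793 -0.0028]
4 [0.5082 0.3114 0.0043]
2 [ 0.6258 -0.1111  0.0009]
2 [ 0.8037 -0.219   0.0018]
2 [ 0.7235 -0.1506 -0.0013]
1 [ 0.4511 -0.0785 -0.0006]
```

View pics/s3.png

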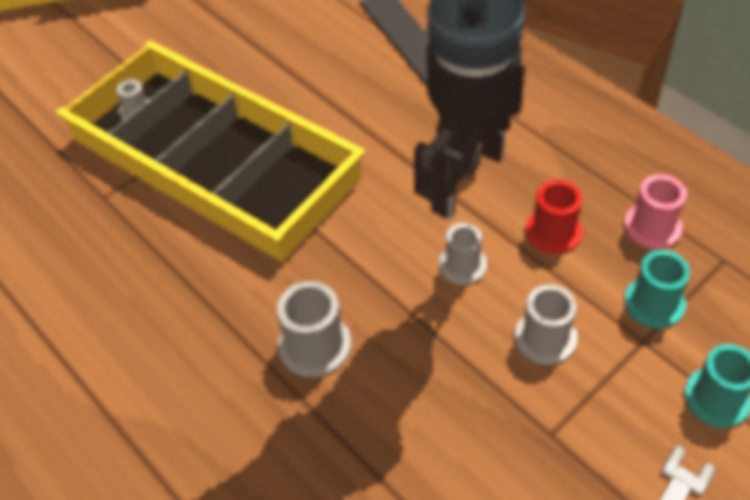

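bush1 stands upright in compartment 1 (crop (128,98)), and the networks give z = 4 mm, which is the liner height. Next is bush2.

Emit:
servo_tool([
  [0,0,-0.4],
  [0,0,-0.4],
  [0,0,-0.4],
  [0,0,-0.4],
  [0,0,-0.3],
  [0,0,-0.2],
  [0,0,-0.2],
  [0,0,-0.1],
  [0,0,0],
  [0,0,0],
], twist=[0,0,0,0,0,0,0,0,0,0])

```text
t: 16.8
position: [0.6242, -0.1122, 0.0202]
tool_rot: [180.0, 0.0, 101.2]
force: [0.4, 0.2, 0.4]
opening: 0.0767
grasp_force: 0.0
```

Emit:
servo_tool([
  [0,0,0],
  [0,0,0],
  [0,0,0],
  [0,0,0],
  [0,0,0],
  [0,0,0],
  [0,0,0],
  [0,0,0],
  [0,0,0],
  [0,0,0],
], twist=[0,0,0,0,0,0,0,0,0,0], hand=-1, grip_force=50)

```text
t: 17.8
position: [0.624, -0.1123, 0.0204]
tool_rot: [180.0, 0.0, 101.2]
force: [-2.0, 0.0, 5.6]
opening: 0.0352
grasp_force: 49.9
```

Emit:
servo_tool([
  [0,0,0.1],
  [0,0,0.4],
  [0,0,0.5],
  [0,0,0.5],
  [0,0,0.5],
  [0,0,0.4],
  [0,0,0.4],
  [-0.12,0.43,0],
  [-0.15,0.5,0],
  [-0.15,0.5,0],
  [-0.15,0.5,0],
  [-0.15,0.5,0],
  [-0.15,0.5,0],
  [-0.15,0.5,0],
  [-0.15,0.5,0],
  [-0.15,0.5,0],
  [-0.15,0.5,0],
  [-0.15,0.5,0],
  [-0.15,0.5,0],
  [-0.15,0.5,0],
], twist=[0,0,0,0,0,0,0,0,0,0,0,0,0,0,0,0,0,0,0,0])

```text
t: 19.8
position: [0.544, 0.1473, 0.13]
tool_rot: [-179.8, -0.0, 101.3]
force: [0.5, 0.0, -2.5]
opening: 0.0351
grasp_force: 50.3
```

Emit:
servo_tool([
  [-0.15,0.5,0],
  [-0.15,0.5,0],
  [-0.15,0.5,0],
  [-0.15,0.5,0],
  [-0.1,0.5,0],
  [0,0,0],
  [0,0,-0.3],
  [0,0,-0.4],
  [0,0,-0.5],
  [0,0,-0.5],
  [0,0,-0.5],
  [0,0,-0.3],
  [0,0,0],
], twist=[0,0,0,0,0,0,0,0,0,0,0,0,0])

```text
t: 21.1
position: [0.5163, 0.2439, 0.0289]
tool_rot: [-179.7, 0.1, 101.1]
force: [-0.7, 0.8, -3.6]
opening: 0.0348
grasp_force: 50.3
```

Emit:
servo_tool([
  [0,0,-0.05],
  [0,0,-0.05],
  [0,0,0],
  [0,0,0],
], twist=[0,0,0,0])

```text
t: 21.5
position: [0.5196, 0.2454, 0.0284]
tool_rot: [179.9, -0.0, 101.2]
force: [0.2, 0.5, -3.7]
opening: 0.0352
grasp_force: 50.4
```

Emit:
servo_tool([
  [0,0,-0.05],
  [0,0,-0.04],
  [0,0,-0.03],
  [0,0,0],
  [0,0,0],
], twist=[0,0,0,0,0])

```text
t: 22.0
position: [0.5194, 0.2453, 0.0244]
tool_rot: [179.9, -0.0, 101.2]
force: [-3.3, -1.0, 8.5]
opening: 0.035
grasp_force: 51.4
```

Emit:
servo_tool([
  [0,0,0],
  [0,0,0],
  [0,0,0],
  [0,0,0],
  [0,0,0],
  [0,0,0.2],
  [0,0,0.4],
  [0,0,0.5],
  [0,0,0.5],
  [0,0,0.5],
  [0,0,0.5],
  [0,0,0.2],
], twist=[0,0,0,0,0,0,0,0,0,0,0,0], hand=0.4)

```text
t: 23.2
position: [0.5203, 0.2457, 0.1376]
tool_rot: [179.8, -0.0, 101.2]
force: [0.5, 0.4, 0.2]
opening: 0.0595
grasp_force: 0.0
```

Emit:
servo_tool([
  [0.12,-0.58,0],
  [0.12,-0.6,0],
  [0.12,-0.6,0],
  [0.12,-0.6,0],
  [0.12,-0.6,0],
  [0.12,-0.6,0],
  [0.12,-0.6,0],
  [0.12,-0.6,0],
  [0.12,-0.6,0],
  [0.12,-0.6,0],
  [0.12,-0.6,0],
  [0.12,-0.6,0],
  [0.12,-0.6,0],
  [0.12,-0.6,0],
  [0.12,-0.6,0],
  [0.12,-0.6,0],
  [0.12,-0.6,0],
  [0.12,-0.6,0],
  [0.12,-0.6,0],
  [0.12,-0.4,0],
], twist=[0,0,0,0,0,0,0,0,0,0,0,0,0,0,0,0,0,0,0,0], hand=0.9)

```text
t: 25.2
position: [0.6148, -0.2277, 0.1344]
tool_rot: [-180.0, -0.0, 101.1]
force: [-0.0, 0.1, 0.6]
opening: 0.0813
grasp_force: 0.0
```

Emit:
servo_tool([
  [0,0,0],
  [0,0,-0.3],
  [0,0,-0.4],
  [0,0,-0.4],
  [0,0,-0.3],
  [0,0,-0.3],
  [0,0,-0.3],
  [0,0,-0.2],
  [0,0,-0.2],
  [0,0,0],
  [0,0,0],
], twist=[0,0,0,0,0,0,0,0,0,0,0])

```text
t: 26.3
position: [0.6151, -0.2261, 0.0391]
tool_rot: [180.0, 0.0, 101.2]
force: [-0.1, 0.1, -0.2]
opening: 0.0812
grasp_force: 0.0
```

Emit:
servo_tool([
  [0,0,-0.15],
  [0,0,-0.15],
  [0,0,0],
  [0,0,0],
], twist=[0,0,0,0])

```text
t: 26.7
position: [0.6147, -0.2259, 0.0266]
tool_rot: [-180.0, -0.0, 101.2]
force: [0.6, 0.3, -0.5]
opening: 0.0814
grasp_force: 0.0
```

Emit:
servo_tool([
  [0,0,0],
  [0,0,0],
  [0,0,0],
  [0,0,0],
  [0,0,0],
  [0,0,0],
  [0,0,0],
  [0,0,0],
  [0,0,0],
  [0,0,0],
], twist=[0,0,0,0,0,0,0,0,0,0], hand=-1, grip_force=60)

```text
t: 27.7
position: [0.6157, -0.2263, 0.0277]
tool_rot: [179.9, 0.1, 101.2]
force: [-0.7, -0.3, 5.5]
opening: 0.0449
grasp_force: 62.1
```

Emit:
servo_tool([
  [0,0,0.1],
  [0,0,0.4],
  [0,0,0.5],
  [0,0,0.5],
  [0,0,0.5],
  [0,0,0.4],
  [0,0,0.4],
  [-0.1,0.4,0],
  [-0.1,0.5,0],
  [-0.1,0.5,0],
  [-0.1,0.5,0],
  [-0.1,0.5,0],
  [-0.1,0.5,0],
  [-0.1,0.5,0],
  [-0.1,0.5,0],
  [-0.1,0.5,0],
  [-0.1,0.5,0],
  [-0.1,0.5,0],
  [-0.1,0.5,0],
  [-0.1,0.5,0],
], twist=[0,0,0,0,0,0,0,0,0,0,0,0,0,0,0,0,0,0,0,0])

```text
t: 29.7
position: [0.5623, 0.0316, 0.1389]
tool_rot: [-180.0, -0.0, 101.2]
force: [0.7, 0.8, -3.6]
opening: 0.0446
grasp_force: 61.8
```

Emit:
servo_tool([
  [-0.1,0.5,0],
  [-0.1,0.5,0],
  [-0.1,0.5,0],
  [-0.1,0.5,0],
  [-0.1,0.5,0],
  [-0.1,0.5,0],
  [-0.1,0.47,0],
  [0,0,0],
  [0,0,-0.3],
  [0,0,-0.4],
  [0,0,-0.5],
  [0,0,-0.5],
  [0,0,-0.5],
  [0,0,-0.3],
  [0,0,0],
  [0,0,0],
], twist=[0,0,0,0,0,0,0,0,0,0,0,0,0,0,0,0])

```text
t: 31.3
position: [0.535, 0.1684, 0.039]
tool_rot: [-180.0, 0.0, 101.1]
force: [0.1, 0.2, -3.4]
opening: 0.0442
grasp_force: 61.8
```

Lower 7–8 mm.

Emit:
servo_tool([
  [0,0,-0.06],
  [0,0,-0.06],
  [0,0,-0.04],
  [0,0,-0.04],
  [0,0,0],
  [0,0,0],
], twist=[0,0,0,0,0,0])

```text
t: 31.9
position: [0.5353, 0.1689, 0.0317]
tool_rot: [179.9, 0.0, 101.2]
force: [-1.3, -0.5, 3.3]
opening: 0.0442
grasp_force: 62.4
```

Emit:
servo_tool([
  [0,0,0],
  [0,0,0],
  [0,0,0],
  [0,0,0],
  [0,0,0],
  [0,0,0.2],
  [0,0,0.4],
  [0,0,0.5],
  [0,0,0.5],
  [0,0,0.5],
  [0,0,0.5],
  [0,0,0.2],
], twist=[0,0,0,0,0,0,0,0,0,0,0,0], hand=0.6)

```text
t: 33.1
position: [0.5364, 0.1691, 0.1456]
tool_rot: [179.8, 0.0, 101.2]
force: [-0.6, 0.4, -0.0]
opening: 0.0683
grasp_force: 0.0
```

Emit:
servo_tool([
  [-0.15,-0.43,0],
  [-0.15,-0.44,0],
  [-0.15,-0.44,0],
  [-0.15,-0.44,0],
  [-0.15,-0.44,0],
  [-0.15,-0.44,0],
  [-0.15,-0.44,0],
  [-0.15,-0.44,0],
  [-0.15,-0.44,0],
  [-0.15,-0.44,0],
  [-0.15,-0.44,0],
  [-0.15,-0.44,0],
  [-0.15,-0.44,0],
  [-0.1,-0.44,0],
  [0,0,0],
  [0,0,0],
  [0,0,0],
], twist=[0,0,0,0,0,0,0,0,0,0,0,0,0,0,0,0,0], hand=1)

```text
t: 34.8
position: [0.453, -0.0766, 0.1428]
tool_rot: [180.0, -0.0, 101.2]
force: [-0.5, 0.6, 0.3]
opening: 0.0855
grasp_force: 0.0
```

```bash
python3 - <<'E'
from m import *
import cv2
im=arm.capture("side"); k=cv2.resize(im[120:320,150:450],None,fx=2.5,fy=2.5,interpolation=cv2.INTER_CUBIC); cv2.imwrite("pics/s4.png",k[...,::-1])
for n,X,m in look("bush1",2): print(n,X)
E
```

```text
4 [ 6.812e-01 -3.800e-01 -3.000e-04]
4 [0.5346 0.1686 0.0051]
4 [0.5208 0.2458 0.0034]
4 [ 0.8041 -0.218  -0.0025]
3 [ 0.7247 -0.2779  0.    ]
4 [ 7.215e-01 -1.496e-01 -2.000e-04]
4 [0.5068 0.3127 0.003 ]
2 [ 4.51e-01 -7.88e-02 -4.00e-04]
```

View pics/s4.png

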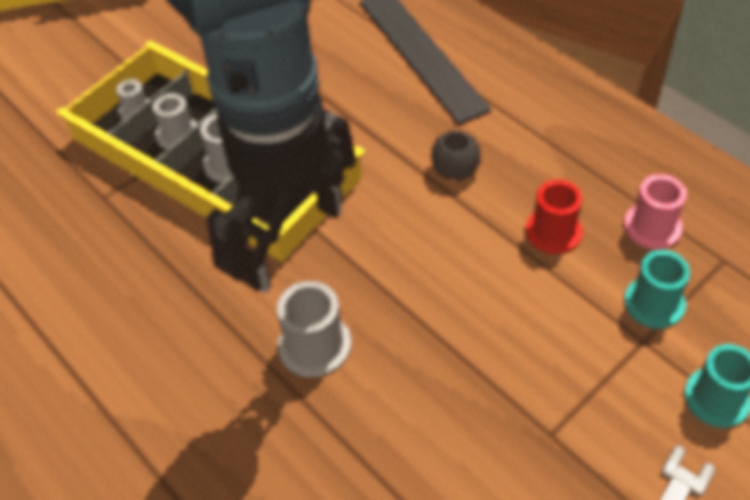

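bush1 to bush3 stand upright in compartments 1 to 3 (crop (128,98), (172,120), (220,148)), all at liner height. The gripper is over bush4, with the TCP within 3 mm of it.

Emit:
servo_tool([
  [0,-0.02,-0.3],
  [0,0,-0.4],
  [0,0,-0.3],
  [0,0,-0.3],
  [0,0,-0.3],
  [0,0,-0.3],
  [0,0,-0.3],
  [0,0,-0.25],
  [0,0,-0.2],
  [0,0,0],
  [0,0,0],
], twist=[0,0,0,0,0,0,0,0,0,0,0])

```text
t: 36.35
position: [0.453, -0.078, 0.037]
tool_rot: [-180.0, -0.0, 101.2]
force: [-0.3, 0.6, 0.4]
opening: 0.0854
grasp_force: 0.0
```

Emit:
servo_tool([
  [0,0,0],
  [0,0,0],
  [0,0,0],
  [0,0,0],
  [0,0,0],
  [0,0,0],
  [0,0,0],
  [0,0,0],
  [0,0,0],
  [0,0,0],
], twist=[0,0,0,0,0,0,0,0,0,0], hand=-1, grip_force=80)

```text
t: 37.35
position: [0.4533, -0.0784, 0.038]
tool_rot: [180.0, 0.1, 101.2]
force: [-2.5, 0.3, 8.0]
opening: 0.0537
grasp_force: 83.7
```

Emit:
servo_tool([
  [0,0,0.1],
  [0,0,0.4],
  [0,0,0.5],
  [0,0,0.5],
  [0,0,0.5],
  [0,0,0.4],
  [0,0,0.4],
  [0.2,0.3,0],
  [0.2,0.35,0],
  [0.21,0.35,0],
  [0.21,0.35,0],
  [0.21,0.35,0],
  [0.21,0.35,0],
  [0.21,0.35,0],
  [0.21,0.35,0],
  [0.21,0.35,0],
  [0.21,0.35,0],
  [0.21,0.35,0],
  [0.2,0.2,0],
  [0,0,0],
], twist=[0,0,0,0,0,0,0,0,0,0,0,0,0,0,0,0,0,0,0,0])

```text
t: 39.35
position: [0.5541, 0.0832, 0.149]
tool_rot: [179.9, 0.0, 101.3]
force: [0.0, -0.3, -7.2]
opening: 0.0541
grasp_force: 86.7
```

Emit:
servo_tool([
  [0,0,0],
  [0,0,-0.3],
  [0,0,-0.4],
  [0,0,-0.5],
  [0,0,-0.5],
  [0,0,-0.5],
  [0,0,-0.2],
  [0,0,-0.1],
  [0,0,0],
  [0,0,0],
], twist=[0,0,0,0,0,0,0,0,0,0])

```text
t: 40.35
position: [0.5535, 0.0819, 0.0498]
tool_rot: [179.9, 0.0, 101.2]
force: [1.1, 0.0, -7.7]
opening: 0.0538
grasp_force: 86.6
```

Emit:
servo_tool([
  [0,0,-0.06],
  [0,0,-0.06],
  [0,0,-0.04],
  [0,0,-0.03],
  [0,0,0],
  [0,0,0],
], twist=[0,0,0,0,0,0])

```text
t: 40.95
position: [0.5527, 0.082, 0.0421]
tool_rot: [180.0, 0.0, 101.2]
force: [-3.2, 0.2, 4.1]
opening: 0.0539
grasp_force: 87.7
```

Emit:
servo_tool([
  [0,0,0],
  [0,0,0],
  [0,0,0],
  [0,0,0],
  [0,0,0],
  [0,0,0.2],
  [0,0,0.4],
  [0,0,0.5],
  [0,0,0.5],
  [0,0,0.5],
  [0,0,0.5],
  [0,0,0.2],
], twist=[0,0,0,0,0,0,0,0,0,0,0,0], hand=0.8)

```text
t: 42.15
position: [0.554, 0.082, 0.156]
tool_rot: [179.8, 0.0, 101.2]
force: [-0.2, -0.4, 0.3]
opening: 0.0771
grasp_force: 0.0
```

Emit:
servo_tool([
  [-0.2,-0.5,0],
  [-0.2,-0.5,0],
  [-0.2,-0.5,0],
  [-0.2,-0.5,0],
  [-0.2,-0.5,0],
  [-0.2,-0.5,0],
  [-0.2,-0.5,0],
  [-0.2,-0.5,0],
  [-0.2,-0.5,0],
  [-0.2,-0.5,0],
  [-0.2,-0.5,0],
  [-0.2,-0.5,0],
  [0,0,0],
  [0,0,0],
], twist=[0,0,0,0,0,0,0,0,0,0,0,0,0,0])

```text
t: 43.55
position: [0.4564, -0.158, 0.1532]
tool_rot: [180.0, -0.0, 101.1]
force: [-0.8, -0.1, -0.4]
opening: 0.0769
grasp_force: 0.0
```

```bash
python3 - <<'E'
from m import *
import cv2
im=arm.capture("side"); k=cv2.resize(im[120:320,150:450],None,fx=2.5,fy=2.5,interpolation=cv2.INTER_CUBIC); cv2.imwrite("pics/s5.png",k[...,::-1])
for n,X,m in look("bush1",2): print(n,X)
for q in("linkball","spanner"): print(q,[(n,X) for n,X,m in look(q,1)])
print(arm.read_state()["t"])
E
```

```text
4 [0.5524 0.0819 0.0017]
4 [0.5354 0.1668 0.0046]
4 [0.5078 0.3128 0.0028]
4 [ 0.6813 -0.3795 -0.0015]
4 [0.5201 0.2466 0.0028]
3 [ 0.8015 -0.2189 -0.0015]
4 [ 0.7221 -0.149  -0.0012]
3 [ 0.7249 -0.2779 -0.0022]
linkball [(2, array([ 0.7131, -0.0118,  0.0012]))]
spanner [(2, array([ 0.5166, -0.4202,  0.0011]))]
44.4
```

View pics/s5.png

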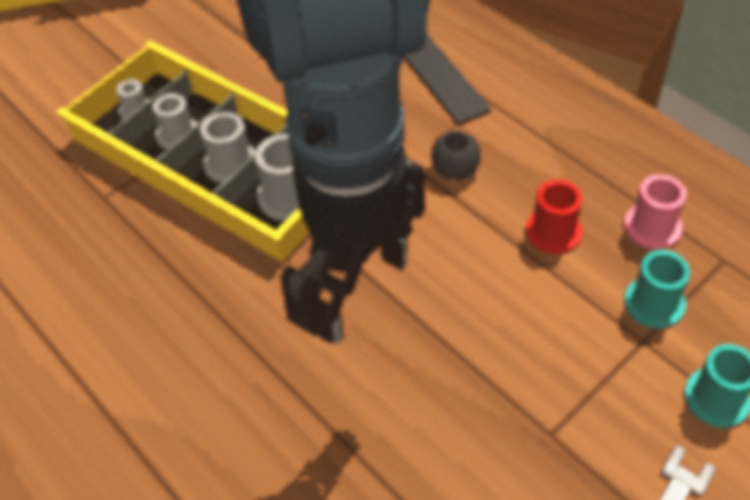

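All four bushes stand upright in order (crop (128,98), (172,120), (222,145), (277,178)), with the gripper clear and the bystanders where they were. Handing in.

```bash
python3 -c "from station import arm; print(arm.sign_off())"
```

```text
the job is handed in; nothing more can be done
None
```

The job is handed in at about 44 s of the 112 s allowed: all four bushes stand upright in the yellow bin, smallest at the label end to largest at the far end, and the linkage ball and spanner have not moved.

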